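# Load a bottle into the sprung opening clamp

## Robot

A 7-joint arm with a two-finger parallel gripper is mounted at the origin on the work surface. World frame = base frame: x ahead of the robot, y to its left, z up, the work surface at z = 0. Lengths are in m, angles in rad, forces in N, time in s.
With the tool pointing down it reaches from about 0.4 to 0.85 m from the base axis. Payload 4.5 kg.
Tool frame: the origin (TCP) lies midway between the tips of the shut fingers; the grasp point (between the pads) lies 19 mm behind it; z points along the fingers, y is the line along which they close (so a half turn about z gives the same grasp; the last joint's range is limited). The gripper opens to 88 mm and grips with 3 to 60 N. Pads are 18 mm wide; open, the fingers measure 123 mm over their backs; the gripper's body (75 mm by 187 mm) begins 45 mm behind the grasp point.
Start: joints at [-1.078, 0.689, -0.195, 1.565, 0.157, 0.902, -0.215], TCP at [0.277, 0.56, 0.205] pointing down, gripper open.
Joint ranges: [-3.01, 3.01], [-0.46, 2.08], [-1.47, 1.51], [0.13, 2.56], [-1, 4.14], [0.04, 2.09], [-2.66, 2.66]. Speed limits (rad/s): [2.57, 2.57, 3.14, 3.14, 3.14, 3.14, 3.14].

## Interface

Orientations are given as a unit quaternion [x, y, z, w].
In Python, from plant import sensors, eyes, finish_job gives the robot as it stands.
- The arm moves only by the tool send_rows, never from a script. Its argument "rows" is text: rows parted by semicolons, each of 4 numbers parted by spaces: the shift along the tool's x, y, z normalised to -1 to 1, where 1 is 30 cm, then the turn about the tool's z normalised to -1 to 1, where 1 is 2 pi rad. A call has 1 to 10 rows; each row is the pose to reach, as a shift and turn from the pose commanded when the call began, along the tool's axes at that moment, turning the shorter way round; what a row does not reach only later rows make up. A row lasts 1/12 s, in which the tool goes at most 41.7 mm and 7.16 degrees, less where a joint would pass 70% of its speed; a pose out of reach is approached as far as the arm can. A call with a number of a shift or a turn outside -1 to 1 is refused whole. A call with a gripper value outside its range is refused whole. "jaw" is the closure, from -1 (fully open) to 1 (shut), set as the call begins (left out, the last holds). The fingers move at their own pace and stop on an object; "force" is the grip in N (left out, the last holds). Time passes only in rows, so rows that repeat a pose let the fingers close. It gives the time, the measured TCP pose, the force, the opening and the grip force at its end, in the units of the state.
- sensors.get_state(): the state, without advancing time (a new reading comes with each control period).
- eyes.snapshot(name): name is "scene" or "top"; returns (picture, depth): 400x640x3 uint8, red, green, blue; 400x640 float32, m along the optical axis (not along the pixel's ray), 0 where there is no reading.
- eyes.calibration(name): a dict with "fov_y" (degrees; the focal length in pixels is half the picture's height over the tangent of half this angle, whatever the lens; pixels are square), "cx", "cy" (the principal point, pixels), "world_from_camera" (4x4, takes a point from camera to world coordinates). Camera axes: x right, y down, z forward; pixel columns grow to the right and rows downward; lengths in m; the calibration is good to about 2 mm. A picture is of the moment at which its call begins. calibration takes no time and is no camera call.
- finish_job(): hands the job in; it is judged then, once.
The state is a dict: "clock": time; "q": joint angles; "qd": joint speeds; "joint_torque": joint torques, N m; "tool_pos": TCP position; "eef_rot": TCP orientation; "contact_force": force on the tool from outside, world axes, zero at the start; "moment": the same for the moment, N m; "opening": opening from 0.0 (shut) to 1.0 (fully open); "finger_force": force on a finger pad.
Only numpy, scipy, OpenCV 4.12 (cv2) and the standard library are available. Lean on these libraries where they do the work, as an engineer would, in place of code of your own. Each camera call takes 0.05 s, during which the arm holds its last target. There are 200 camera calls.

## Task

Take the small bottle with the red capsule out of the slanted rack and load it into the green opening clamp: stand it on the white sprung pad in front of the steel fork, push the pad all the way down to its stop without ramming it, keep it down while you slide the bottle's neck into the fork, then let go so that the spring holds the bottle upright, up against the fork. Leave the other bottles and everything else on the table where they are.

Things in the scene. Friction and masses are not known exactly. Their poses are not given: they have to be found in the camera images.
- bottle: The bottle to load: dark green glass, cream label, RED capsule; rigid, round, 190 mm tall, 0.26 to 0.44 kg. Origin: centre of its underside; z along its axis to the mouth. Body 56 mm across from 0 to 92 mm, 45 degree conical shoulder to 105.5 mm, then a straight neck 29 mm across. Starts in one of the rack's three cradles, leaning 20 degrees, neck up and towards the rack's -x (robot side).
- bottle_neck (a point): Point on the bottle's axis in mid neck, 155 mm from its underside: a good grip, with the tool tilted along (or nearly along) the leaning axis. The bottle comes out of its cradle along its own axis or straight up.
- rack: Fixed dark wooden slanted rack, about 150 x 320 x 105 mm, three cradles 95 mm apart along its y. Origin: at table level in the middle. Each cradle: a sloping board under the bottle's body (up to 85 mm from its underside), a heel ledge below and low rails beside; shoulders and necks are free. Bottle axes lean 20 degrees to the rack's -x.
- bottle_gold: Bystander: same bottle with a GOLD capsule, in another cradle. Leave it.
- bottle_black: Bystander: same bottle with a BLACK capsule, in another cradle. Leave it.
- clamp: Fixed green opening clamp, 190 x 110 x 147 mm. Origin: on the table below the seat. Its x points from the fork's open front to its closed back, the way the bottle slides in. White slick sprung pad low down, x = -85 to 34 mm, 72 mm wide. Above it a flat steel fork carried by a green post behind (x = 38 to 80 mm, 80 mm wide); nothing rises above the fork.
- clamp_seat (a point): Where the neck's axis stands when loaded: in the fork's U slot, on the underside plane, 139 mm above the table. Fork plate 8 mm thick; slot 37 mm wide, open to the clamp's -x; prongs end 12 mm in front of this point, closed end 18.5 mm behind. The shoulder cannot pass up through the slot; it meets the fork with the bottle's underside 37.5 mm above the table.
- clamp_front (a point): Point 48 mm in front of clamp_seat (along the clamp's -x), same height, above the orange ring on the pad: an upright bottle with its axis here clears the prongs by 8 mm and can be pressed straight down, then slid 48 mm to the seat. Let go on the unpressed pad, the bottle stands by itself and can be gripped again squarely.
- pad (a joint): How far the sprung pad is pressed, m: 0 free, 0.014 at its hard stop. Spring: about 6 N to start it, 13 N at the stop; the bottle's weight alone does not sink it. The free height of its top differs each time, 43 to 49 mm above the table (stop at 29 to 35), and is not reported: feel for the stop. The shoulder passes under the fork only below 37.5 mm. Friction on the pad about 0.15.
- tumbler: Bystander: glass tumbler, 64 mm across, 85 mm tall, origin at its underside.
- jar: Bystander: amber jar, 68 mm across, 90 mm tall, origin at its underside.
- brush: Bystander: small brush 160 mm long, lying along its x.
Things that resemble listed ones, but are neither listed nor needed, are in the scene too. What is shaped like the bottle but pink is not meant. What is shaped like the clamp but blue is not meant.

How it is judged:
On the way:
1. the bottle, upright in front of the fork's seat, presses the pad down to its stop (at least 12.8 of 14 mm) (value of joint pad above 0.0128 m and angle between bottle's own z axis and vertical below 0.2 rad and x of bottle in the frame of clamp between -0.085 and -0.02 m and y of bottle in the frame of clamp between -0.03 and 0.03 m), for 0.2 s.
At the end, for the whole second after the job is handed in: The bottle stands upright (within 5 degrees) in the clamp, its underside centre within 10 mm of the seat and 34 to 41 mm above the table, the pad still pressed at least 3 mm so that the spring holds the shoulder up against the fork (over 2 N), at rest and released (horizontal distance between bottle and clamp_seat below 0.01 m and angle between bottle's own z axis and vertical below 0.09 rad and height (world z) of bottle between 0.034 and 0.041 m and value of joint pad above 0.003 m and contact force between bottle and clamp above 2 N and linear speed of bottle below 0.02 m/s); the robot touches nothing.
It fails at once if the pad is rammed: more than 60 N between the bottle and the pad (contact force between bottle and pad above 60 N).
It fails at once if another bottle or a bystander is moved by more than 25 mm (distance of any of bottle_gold, bottle_black, tumbler, jar, brush from where it was at the start of the episode above 0.025 m).
It also fails if it takes over 51 s, if anything falls off the work surface, if the arm or the gripper's body presses on something with over 40 N, if the wrist force passes 120 N, or if a joint passes its speed limit or range.

## Working session

There is one attempt and no reset: what is moved stays moved. The work goes in short steps, Python scripts to look and compute and a tool call to move; the robot and the scene stay as the last step left them, time stands still between calls to the robot, and variables do not carry over. Pictures are saved under pics/ and viewed, at most 10 in all, crops included, and the job is handed in when it is done.

Besides the shell and the picture viewer there is one more tool, called as a command line: name --argument value ..., lists and objects as JSON in quotes. send_rows: Moves the arm, as the interface text tells. Scaled input: -1 to 1 covers 30 cm each way for a shift and 2 pi rad each way for a turn. Its arguments: {"type":"object","properties":{"rows":{"type":"string"},"jaw":{"type":"number"},"force":{"type":"number"}},"required":["rows"]}

```bash
mkdir -p pics; ls
python3 - <<'E'
from plant import sensors, eyes
import cv2, numpy as np
print(sensors.get_state())
for n in("scene","top"):
    p,d=eyes.snapshot(n); cv2.imwrite(f"pics/{n}0.png",p[:,:,::-1]); np.savez(f"pics/{n}0.npz",p=p,d=d)
    c=eyes.calibration(n); print(n,c)
E
```

```text
pics
{'clock': 0.0, 'q': array([-1.07820057,  0.68998521, -0.19449821,  1.56636378,  0.15727402,
        0.90250764, -0.21510543]), 'qd': array([-0.00089588, -0.00053424,  0.00075307,  0.00052662, -0.00082874,
        0.00062168,  0.00033434]), 'joint_torque': array([ 4.18544755e-05, -5.27566516e+01, -1.26654088e+00, -1.53429455e+01,
       -5.25731652e-02,  6.64743638e-03,  1.84086184e-04]), 'tool_pos': array([0.276529  , 0.55970171, 0.20400367]), 'eef_rot': array([ 2.27365258e-01,  9.73809098e-01, -9.25835936e-04, -1.50353653e-04]), 'contact_force': array([ 0.16787191, -0.14010346,  0.82972309]), 'moment': array([ 0.01060726,  0.02498537, -0.0062915 ]), 'finger_force': 0.0, 'opening': 1.0000667595397896}
scene {'fov_y': 54.07614611872293, 'cx': 320.58148482802, 'cy': 199.85221834808587, 'world_from_camera': array([[-0.05772574,  0.73959955, -0.67056711,  1.44420928],
       [ 0.99817445,  0.05470939, -0.02558628,  0.0783188 ],
       [ 0.01776272, -0.67081994, -0.74140751,  1.13430942],
       [ 0.        ,  0.        ,  0.        ,  1.        ]])}
top {'fov_y': 49.26921307685883, 'cx': 320.85051474883824, 'cy': 200.04534396898813, 'world_from_camera': array([[-0.02188514, -0.9869106 ,  0.15977641,  0.2972545 ],
       [-0.99965118,  0.02396469,  0.01109986,  0.03227086],
       [-0.01478356, -0.15947776, -0.98709082,  1.57916316],
       [ 0.        ,  0.        ,  0.        ,  1.        ]])}
```

View pics/scene0.png

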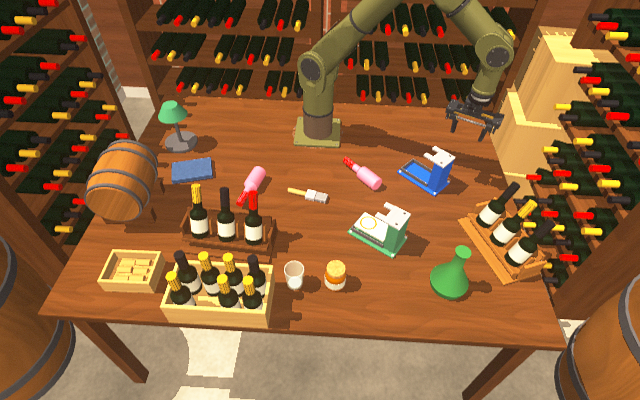

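View pics/top0.png

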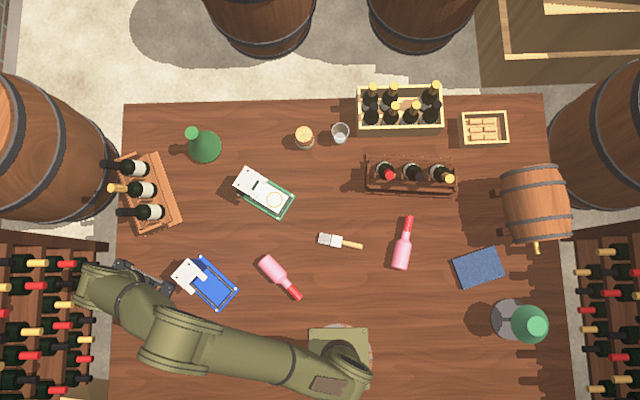

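The scene view shows the red-capsule bottle at about (253,215) in the dark rack and the green clamp at (383,228). In the top view they are at (388,172) and (263,193). Next I measure both from the depth of the two views.

```bash
cat > h.py <<'E'
import numpy as np, cv2
from plant import eyes, sensors
def cloud(n,d):
    c=eyes.calibration(n); h,w=d.shape; f=h/2/np.tan(np.radians(c["fov_y"]/2))
    v,u=np.mgrid[:h,:w]; P=np.stack([(u-c["cx"])/f*d,(v-c["cy"])/f*d,d],-1)
    T=c["world_from_camera"]; return P@T[:3,:3].T+T[:3,3]
def load(n,k="0"):
    z=np.load(f"pics/{n}{k}.npz"); return z["p"],cloud(n,z["d"]),z["d"]
def snap(n,k):
    p,d=eyes.snapshot(n); np.savez(f"pics/{n}{k}.npz",p=p,d=d); return p,cloud(n,d),d
E
python3 - <<'E'
from h import *
boxes={"scene":dict(red=(235,185,275,250),clamp=(340,190,420,260)),"top":dict(red=(370,150,405,200),clamp=(225,155,300,225))}
tiles=[]
for n in boxes:
    p,X,d=load(n); hsv=cv2.cvtColor(p,cv2.COLOR_RGB2HSV)
    print(n,"table z check",X[230:240,330:340,2].mean().round(4) if n=="scene" else X[280:290,400:410,2].mean().round(4))
    H,S,V=[hsv[...,i].astype(int) for i in range(3)]
    m=np.zeros(H.shape,bool);a,b,c,e=boxes[n]["red"];m[b:e,a:c]=1
    r=m&((H<6)|(H>174))&(S>170)&(V>90)&(d>0)
    P=X[r];print("red",r.sum(),P.mean(0).round(4),P.min(0).round(3),P.max(0).round(3))
    m[:]=0;a,b,c,e=boxes[n]["clamp"];m[b:e,a:c]=1
    for nm,s in dict(green=(H>60)&(H<95)&(S>80),orange=(H>8)&(H<24)&(S>60)&(S<150)&(V>190),high=(X[...,2]>.12),pad=(S<40)&(V>180)&(X[...,2]<.07)).items():
        k=m&s&(d>0); P=X[k]; print(nm,k.sum(),P.mean(0).round(4) if k.any() else "",np.percentile(P,[2,98],axis=0).round(3).tolist() if k.any() else "")
    for kk in("red","clamp"):
        a,b,c,e=boxes[n][kk]; t=cv2.resize(p[b-10:e+10,a-20:c+20],None,fx=4,fy=4); t=t[:290,:390]; tiles.append(cv2.copyMakeBorder(t,0,290-t.shape[0],0,390-t.shape[1],0))
cv2.imwrite("pics/crops.png",np.vstack([np.hstack(tiles[:2]),np.hstack(tiles[2:])])[:,:,::-1])
E
```

```text
scene table z check 0.0008
red 267 [ 0.5596 -0.202   0.139 ] [ 0.428 -0.284 -0.002] [ 0.63  -0.159  0.223]
green 309 [0.6313 0.2621 0.0357] [[0.576, 0.162, 0.005], [0.663, 0.339, 0.13]]
orange 62 [0.5287 0.2706 0.0688] [[0.412, 0.18, -0.002], [0.622, 0.343, 0.149]]
high 562 [0.6084 0.2895 0.1449] [[0.553, 0.234, 0.124], [0.653, 0.336, 0.152]]
pad 453 [0.5718 0.2326 0.0435] [[0.518, 0.173, 0.018], [0.624, 0.281, 0.049]]
top table z check 0.0163
red 44 [ 0.6002 -0.171   0.2052] [ 0.58  -0.198  0.13 ] [ 0.63  -0.158  0.227]
green 74 [0.5487 0.2105 0.0104] [[0.487, 0.152, 0.003], [0.624, 0.318, 0.019]]
orange 51 [0.5605 0.2243 0.0433] [[0.525, 0.188, -0.001], [0.684, 0.337, 0.052]]
high 553 [0.5981 0.2916 0.1472] [[0.548, 0.237, 0.14], [0.643, 0.336, 0.153]]
pad 610 [0.566  0.2328 0.041 ] [[0.51, 0.17, 0.003], [0.645, 0.294, 0.051]]
```

View pics/crops.png

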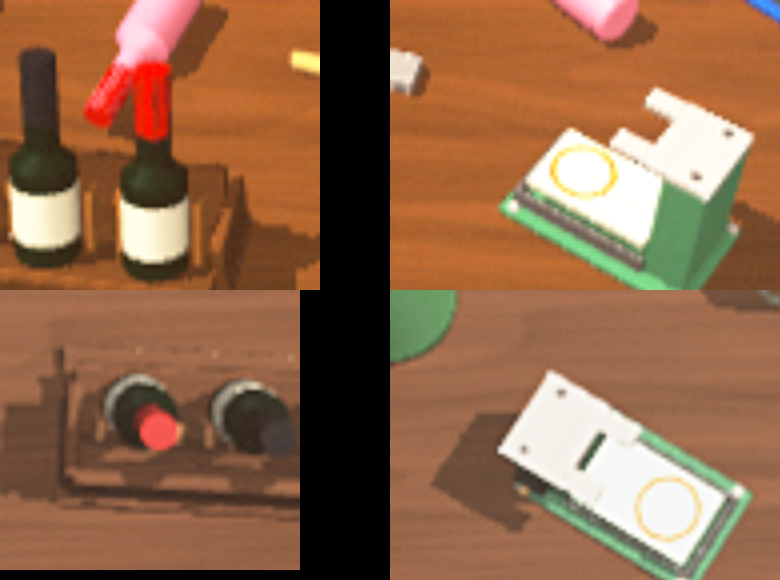

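The crops show the red capsule alone on its leaning neck, at the rack's +y end. The clamp's fork opens towards the robot, with the ring on the pad in front of it. Next I fit the bottle and clamp models to the clouds of both views.

```bash
cat > fit.py <<'E'
from h import *
from scipy.optimize import least_squares
prof=np.array([[0,28],[92,28],[105.5,14.5],[190,14.5]])/1000
def bdist(q,P):  # distance of points to the bottle's side surface / mouth
    a=np.array([q[3],q[4],1]);a/=np.linalg.norm(a); D=P-q[:3]; s=D@a; r=np.linalg.norm(D-s[:,None]*a,axis=1)
    best=np.full(len(P),9.)
    pts=np.vstack([prof,[0.19,0]])
    for A,B in zip(pts[:-1],pts[1:]):
        t=np.clip(((s-A[0])*(B-A)[0]+(r-A[1])*(B-A)[1])/((B-A)@(B-A)),0,1)
        best=np.minimum(best,np.hypot(s-A[0]-t*(B-A)[0],r-A[1]-t*(B-A)[1]))
    return best
def fitb(P,q0,gate=.02):
    q=np.array(q0,float)
    for g in(gate,.012,.008):
        S=P[bdist(q,P)<g]
        q=least_squares(lambda q:bdist(q,S),q,loss="soft_l1",f_scale=.002).x
    return q,len(S),np.median(bdist(q,S))
E
python3 - <<'E'
from fit import *
both=[]
for n in("scene","top"):
    p,X,d=load(n); both.append(X[(d>0)])
for nm,y in(("red",-.18),("mid",-.27),("far",-.37)):
    for lab,P in(("both",np.vstack(both)),("scene",both[0]),("top",both[1])):
        P=P[(abs(P[:,1]-y+.0)<.06)&(abs(P[:,0]-.64)<.12)&(P[:,2]>.11)&(P[:,2]<.26)]
        q,k,e=fitb(P,[.655,y,.035,-.364,0],.03); a=np.array([q[3],q[4],1]);a/=np.linalg.norm(a)
        print(nm,lab,q.round(4),k,e.round(4),"lean",np.degrees(np.arccos(a[2])).round(1),"yaw",np.degrees(np.arctan2(-a[1],-a[0])).round(1),"p155",(q[:3]+.155*a).round(4))
for n in("scene","top"):
    p,X,d=load(n); a,b,c,e=dict(scene=(340,190,420,260),top=(225,155,300,225))[n]
    C=X[b:e,a:c].reshape(-1,3); C=C[(C[:,2]>.138)&(C[:,2]<.158)]
    r=cv2.minAreaRect((C[:,:2]*1000).astype(np.float32)); print(n,"fork z",np.median(C[:,2]).round(4),r)
    pp=p[b:e,a:c]; hsv=cv2.cvtColor(pp,cv2.COLOR_RGB2HSV).astype(int); Q=X[b:e,a:c]
    o=(hsv[...,0]>10)&(hsv[...,0]<32)&(hsv[...,1]>40)&(hsv[...,2]>180)&(Q[...,2]>.035)&(Q[...,2]<.06)
    R=Q[o]; 
    f=least_squares(lambda v:np.hypot(R[:,0]-v[0],R[:,1]-v[1])-v[2],[.548,.21,.025],loss="soft_l1",f_scale=.003); print("ring",len(R),f.x.round(4),"z",np.median(R[:,2]).round(4))
E
```

```text
red both [ 0.6573 -0.1777  0.0387 -0.3508  0.0275] 672 0.0013 lean 19.4 yaw -4.5 p155 [ 0.606  -0.1737  0.1849]
red scene [ 0.6591 -0.1787  0.0385 -0.3603  0.0322] 439 0.0011 lean 19.9 yaw -5.1 p155 [ 0.6066 -0.174   0.1843]
red top [ 0.6549 -0.1767  0.0385 -0.3462  0.0287] 234 0.0011 lean 19.2 yaw -4.7 p155 [ 0.6042 -0.1725  0.1849]
mid both [ 0.65   -0.2723  0.0387 -0.3531  0.0269] 695 0.0013 lean 19.5 yaw -4.4 p155 [ 0.5984 -0.2684  0.1848]
mid scene [ 0.6514 -0.2734  0.0387 -0.3596  0.0295] 439 0.0011 lean 19.8 yaw -4.7 p155 [ 0.599  -0.2691  0.1845]
mid top [ 0.6484 -0.2714  0.0383 -0.3545  0.0323] 256 0.001 lean 19.6 yaw -5.2 p155 [ 0.5966 -0.2667  0.1843]
far both [ 0.6414 -0.3668  0.0386 -0.3479  0.0265] 722 0.0014 lean 19.2 yaw -4.3 p155 [ 0.5905 -0.3629  0.1849]
far scene [ 0.643  -0.3675  0.0385 -0.3561  0.0274] 444 0.0012 lean 19.7 yaw -4.4 p155 [ 0.5911 -0.3635  0.1844]
far top [ 0.6406 -0.3668  0.0388 -0.3576  0.0365] 280 0.0011 lean 19.8 yaw -5.8 p155 [ 0.5884 -0.3615  0.1846]
scene fork z 0.1472 ((598.8834228515625, 284.4645080566406), (93.79922485351562, 83.26786804199219), 56.661773681640625)
ring 90 [0.5562 0.2157 0.029 ] z 0.0443
top fork z 0.1476 ((595.8897094726562, 286.837158203125), (94.86070251464844, 80.15911865234375), 57.09657669067383)
ring 57 [0.5527 0.217  0.0274] z 0.0453
```

The fits agree across views. The bottle's 160 mm grip point is at about (0.604, -0.1735, 0.190), leaning 19.5° with yaw -4.7°. The fork top is at 0.147, seat about (0.5795, 0.257), front about (0.5535, 0.2165), clamp yaw about 57.5°. All three fit the sizes given. Now a helper for the shifts.

```bash
cat > go.py <<'E'
import sys, numpy as np
from scipy.spatial.transform import Rotation as Rr
from plant import sensors
s=sensors.get_state(); R=Rr.from_quat(s["eef_rot"]).as_matrix(); p=s["tool_pos"]
print("t",round(s["clock"],2),"tcp",p.round(4),"yaw_y",np.degrees(np.arctan2(R[1,1],R[0,1])).round(2),"F",s["contact_force"].round(2),"M",s["moment"].round(2),"open",round(s["opening"],3),"ff",round(s["finger_force"],2),"q",s["q"].round(2))
# args: x y z yaw groups; all relative to the pose now
y0=np.degrees(np.arctan2(R[1,1],R[0,1]))
for a in sys.argv[1:]:
    x=[float(v) for v in a.split(",")]
    sh=R.T@(np.array(x[:3])-p)/.3
    print(a,"->",sh.round(4),round(-(((x[3]-y0)+180)%360-180)/360,4) if len(x)>3 else "")
E
python3 go.py .277,.56,.32,63.7 .45,.30,.32,85.3 .54,.08,.32,85.3
```

```text
t 0.1 tcp [0.2766 0.5598 0.2041] yaw_y 63.72 F [ 0.19 -0.64  0.82] M [-0.03  0.04  0.  ] open 0.998 ff 0.0 q [-1.08  0.69 -0.19  1.57  0.16  0.9  -0.22]
.277,.56,.32,63.7 -> [-0.001   0.0006 -0.3864] 0.0
.45,.30,.32,85.3 -> [-0.9019 -0.5211 -0.3854] -0.06
.54,.08,.32,85.3 -> [-1.4956 -1.0458 -0.3844] -0.06
```

send_rows --rows "0 0 -0.386 0; 0 0 -0.386 0; 0 0 -0.386 0; -0.9 -0.52 -0.386 -0.06; -0.9 -0.52 -0.386 -0.06; -0.9 -0.52 -0.386 -0.06; -0.9 -0.52 -0.386 -0.06; -0.9 -0.52 -0.386 -0.06; -0.9 -0.52 -0.386 -0.06; -0.9 -0.52 -0.386 -0.06" --jaw -1

```text
clock: 0.93
tool_pos: [0.4392, 0.3155, 0.3204]
eef_rot: [0.041, 0.999, -0.0, -0.0]
contact_force: [0.7, 0.5, -0.1]
opening: 1.0
finger_force: 0.0
```

```bash
python3 go.py .52,.06,.32,85.3 .604,-.1735,.3,85.3
```

```text
t 0.93 tcp [0.4392 0.3155 0.3204] yaw_y 85.32 F [ 0.7   0.54 -0.1 ] M [ 0.04 -0.04  0.02] open 1.0 ff 0.0 q [-0.51  0.46 -0.31  1.65  0.15  1.06  0.62]
.52,.06,.32,85.3 -> [-0.338  -0.8269  0.0016] 0.0001
.604,-.1735,.3,85.3 -> [-0.6806 -1.5798  0.0685] 0.0001
```

send_rows --rows "-0.34 -0.8 0 0; -0.34 -0.8 0 0; -0.34 -0.8 0 0; -0.34 -0.8 0 0; -0.34 -0.8 0 0; -0.34 -0.8 0 0; -0.34 -0.8 0 0; -0.34 -0.8 0 0; -0.34 -0.8 0 0"

```text
clock: 1.68
tool_pos: [0.5203, 0.0706, 0.3203]
eef_rot: [0.041, 0.999, 0.0, -0.001]
contact_force: [0.3, -0.1, -0.3]
opening: 0.999
finger_force: 0.0
```

```bash
python3 go.py .604,-.1735,.3,85.3
```

```text
t 1.68 tcp [0.5203 0.0706 0.3203] yaw_y 85.27 F [ 0.34 -0.12 -0.3 ] M [0.09 0.02 0.05] open 0.999 ff 0.0 q [-0.04  0.43 -0.28  1.69  0.13  1.04  1.13]
.604,-.1735,.3,85.3 -> [-0.3454 -0.788   0.0666] -0.0001
```

send_rows --rows "-0.345 -0.788 0.066 0; -0.345 -0.788 0.066 0; -0.345 -0.788 0.066 0; -0.345 -0.788 0.066 0; -0.345 -0.788 0.066 0; -0.345 -0.788 0.066 0; -0.345 -0.788 0.066 0; -0.345 -0.788 0.066 0; -0.345 -0.788 0.066 0; -0.345 -0.788 0.066 0"

```text
clock: 2.52
tool_pos: [0.6048, -0.1694, 0.301]
eef_rot: [0.038, 0.999, 0.001, -0.0]
contact_force: [0.3, -0.6, -0.1]
opening: 1.004
finger_force: 0.0
```

```bash
python3 go.py .604,-.1735,.171,85.3
```

```text
t 2.52 tcp [ 0.6048 -0.1694  0.301 ] yaw_y 85.62 F [ 0.31 -0.64 -0.07] M [ 0.05  0.01 -0.03] open 1.004 ff 0.0 q [ 0.33  0.6  -0.24  1.42  0.15  1.13  1.56]
.604,-.1735,.171,85.3 -> [ 0.0015 -0.015   0.4332] 0.0009
```

send_rows --rows "0 0 0.1 0; 0 0 0.1 0; 0 0 0.1 0; 0 0 0.1 0"

```text
clock: 2.85
tool_pos: [0.6049, -0.1722, 0.2719]
eef_rot: [0.04, 0.999, 0.0, 0.0]
contact_force: [0.4, -0.0, 0.5]
opening: 0.999
finger_force: 0.0
```

```bash
python3 go.py .604,-.1735,.171,85.3
```

```text
t 2.85 tcp [ 0.6049 -0.1722  0.2719] yaw_y 85.44 F [ 0.39 -0.01  0.54] M [ 0.07  0.04 -0.04] open 0.999 ff 0.0 q [ 0.33  0.63 -0.24  1.47  0.16  1.06  1.56]
.604,-.1735,.171,85.3 -> [ 0.0028 -0.0047  0.3362] 0.0004
```

send_rows --rows "0.003 -0.005 0.12 0; 0.003 -0.005 0.22 0; 0.003 -0.005 0.3 0; 0.003 -0.005 0.336 0; 0.003 -0.005 0.336 0; 0.003 -0.005 0.336 0"

```text
clock: 3.35
tool_pos: [0.6044, -0.1751, 0.1712]
eef_rot: [0.041, 0.999, -0.0, 0.001]
contact_force: [0.8, 0.5, -0.1]
opening: 0.999
finger_force: 0.0
```

```bash
python3 go.py .604,-.1735,.171,85.3
```

```text
t 3.35 tcp [ 0.6044 -0.1751  0.1712] yaw_y 85.33 F [ 0.76  0.46 -0.09] M [0.   0.01 0.01] open 0.999 ff 0.0 q [ 0.33  0.73 -0.22  1.59  0.2   0.84  1.52]
.604,-.1735,.171,85.3 -> [0.0019 0.0052 0.0007] 0.0001
```

send_rows --rows "0 0.004 0 0; 0 0.004 0 0; 0 0.004 0 0; 0 0.004 0 0; 0 0.004 0 0; 0 0.004 0 0; 0 0.004 0 0; 0 0.004 0 0" --jaw 1 --force 8

```text
clock: 4.02
tool_pos: [0.6035, -0.1741, 0.17]
eef_rot: [0.041, 0.999, 0.0, -0.0]
contact_force: [0.4, 0.1, -0.6]
opening: 0.42
finger_force: 0.0
```

```bash
python3 go.py
```

```text
t 4.02 tcp [ 0.6035 -0.1741  0.17  ] yaw_y 85.31 F [ 0.39  0.14 -0.65] M [-0.01 -0.02  0.02] open 0.42 ff 0.0 q [ 0.33  0.74 -0.22  1.59  0.2   0.84  1.52]
```

send_rows --rows "0 0 0 0; 0 0 0 0; 0 0 0 0; 0 0 0 0; 0 0 0 0"

```text
clock: 4.43
tool_pos: [0.6035, -0.174, 0.17]
eef_rot: [0.041, 0.999, 0.0, -0.0]
contact_force: [-0.4, 0.1, -0.5]
opening: 0.323
finger_force: 8.0
```

```bash
python3 go.py
```

```text
t 4.43 tcp [ 0.6035 -0.174   0.17  ] yaw_y 85.32 F [-0.45  0.11 -0.5 ] M [ 0.05  0.01 -0.  ] open 0.323 ff 8.0 q [ 0.33  0.74 -0.22  1.59  0.2   0.84  1.52]
```

The neck is gripped (opening about 28.5 mm). Now I swing the bottle upright about its heel with the light grip.

send_rows --rows "-0.02 0 -0.01 0; -0.041 0 -0.02 0; -0.063 0 -0.029 0; -0.084 0 -0.037 0; -0.106 0 -0.044 0; -0.128 0 -0.05 0; -0.151 0 -0.055 0; -0.173 0 -0.059 0; -0.173 0 -0.059 0; -0.173 0 -0.059 0"

```text
clock: 5.27
tool_pos: [0.656, -0.1784, 0.1883]
eef_rot: [0.041, 0.999, -0.0, 0.001]
contact_force: [-1.5, -1.2, 4.6]
opening: 0.323
finger_force: 8.0
```

```bash
cat > look.py <<'E'
import sys
from fit import *
# fit gripped bottle: args tag, guess base x y z
k=sys.argv[1]; q0=[float(v) for v in sys.argv[2].split(",")]; t=[]
out=[]
for n in("scene","top"):
    p,X,d=snap(n,k); b=np.array(q0[:3]); P=X[d>0]
    P=P[(np.hypot(*(P[:,:2]-b[:2]).T)<.07)&(P[:,2]>q0[2]+.005)&(P[:,2]<q0[2]+.2)]; out.append(P)
for nm,P in(("both",np.vstack(out)),("scene",out[0])):
    q,c,e=fitb(P,q0,.02); a=np.array([q[3],q[4],1]);a/=np.linalg.norm(a)
    print(nm,q.round(4),c,e.round(4),"lean",np.degrees(np.arccos(a[2])).round(1),"dir",np.degrees(np.arctan2(a[1],a[0])).round(0),"p150",(q[:3]+.15*a).round(4))
E
python3 go.py; python3 look.py 1 .655,-.178,.045,0,0
python3 - <<'E'
from h import *
p=np.load("pics/scene1.npz")["p"]; cv2.imwrite("pics/c1.png",cv2.resize(p[140:290,160:320],None,fx=3,fy=3)[:,:,::-1])
E
```

```text
t 5.27 tcp [ 0.656  -0.1784  0.1883] yaw_y 85.31 F [-1.54 -1.16  4.55] M [0.06 0.38 0.  ] open 0.323 ff 8.0 q [ 0.31  0.79 -0.22  1.4   0.18  0.98  1.54]
both [ 0.6563 -0.1771  0.0466 -0.0442 -0.0044] 895 0.0014 lean 2.5 dir -174.0 p150 [ 0.6497 -0.1777  0.1964]
scene [ 0.657  -0.1779  0.0464 -0.0436 -0.0045] 645 0.001 lean 2.5 dir -174.0 p150 [ 0.6505 -0.1785  0.1962]
```

View pics/c1.png

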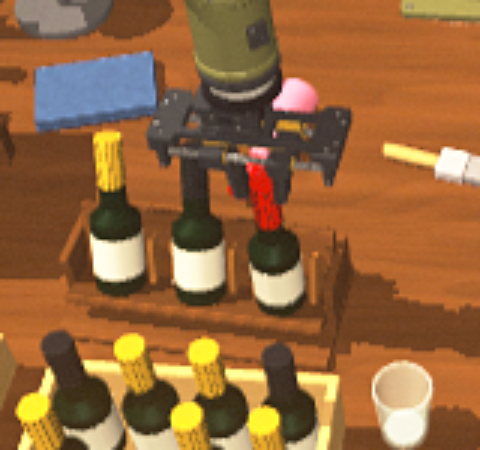

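The bottle is nearly upright in the fingers (lean 2.5°) and its neighbours are undisturbed. I take out the rest, tighten, then lift.

send_rows --rows "-0.012 0 -0.003 0; -0.024 0 -0.005 0; -0.024 0 -0.005 0; -0.024 0 -0.005 0"

```text
clock: 5.7
tool_pos: [0.6628, -0.179, 0.1894]
eef_rot: [0.041, 0.999, -0.0, 0.0]
contact_force: [-0.8, 0.3, 6.0]
opening: 0.327
finger_force: 8.0
```

send_rows --rows "0 0 0 0; 0 0 0 0; 0 0 0 0; 0 0 -0.05 0; 0 0 -0.12 0; 0 0 -0.22 0; 0 0 -0.32 0; 0 0 -0.4 0; 0 0 -0.4 0; 0 0 -0.4 0" --force 25

```text
clock: 6.53
tool_pos: [0.6628, -0.1789, 0.3088]
eef_rot: [0.041, 0.999, -0.0, 0.001]
contact_force: [0.0, 0.2, -4.4]
opening: 0.317
finger_force: 25.0
```

```bash
python3 go.py .58,0.02,.33,85.3 .5535,.2165,.33,85.3; python3 look.py 2 .658,-.178,.165,0,0
```

```text
t 6.53 tcp [ 0.6628 -0.1789  0.3088] yaw_y 85.32 F [ 0.02  0.24 -4.44] M [ 0.05 -0.18  0.05] open 0.317 ff 25.0 q [ 0.3   0.7  -0.23  1.21  0.15  1.25  1.57]
.58,0.02,.33,85.3 -> [ 0.3293  0.6382 -0.0709] 0.0
.5535,.2165,.33,85.3 -> [ 0.4708  1.2838 -0.0711] 0.0
both [ 0.6625 -0.1776  0.1673 -0.0438 -0.0008] 1122 0.0016 lean 2.5 dir -179.0 p150 [ 0.656  -0.1777  0.3171]
scene [ 6.639e-01 -1.787e-01  1.670e-01 -4.510e-02 -4.000e-04] 765 0.0009 lean 2.6 dir -180.0 p150 [ 0.6572 -0.1788  0.3169]
```

send_rows --rows "0.06 0.12 -0.03 0; 0.17 0.24 -0.07 0; 0.23 0.4 -0.07 0; 0.28 0.52 -0.07 0; 0.33 0.64 -0.07 0; 0.37 0.76 -0.07 0; 0.4 0.88 -0.07 0; 0.42 0.96 -0.07 0; 0.43 1 -0.07 0; 0.43 1 -0.07 0"

```text
clock: 7.47
tool_pos: [0.5562, 0.135, 0.3284]
eef_rot: [0.037, 0.999, 0.001, -0.002]
contact_force: [0.2, -0.0, -3.2]
opening: 0.318
finger_force: 25.0
```

```bash
python3 go.py .5535,.2165,.33,85.3
```

```text
t 7.47 tcp [0.5562 0.135  0.3284] yaw_y 85.73 F [ 0.19 -0.04 -3.16] M [0.03 0.12 0.03] open 0.318 ff 24.96 q [-0.16  0.5  -0.26  1.54  0.13  1.12  1.05]
.5535,.2165,.33,85.3 -> [ 0.0291  0.2702 -0.0049] 0.0012
```

send_rows --rows "0.01 0.1 0 0; 0.02 0.2 0 0; 0.029 0.27 0 0; 0.029 0.27 0 0; 0.029 0.27 0 0; 0.029 0.27 0 0; 0.029 0.27 0 0; 0.029 0.27 0 0"

```text
clock: 8.13
tool_pos: [0.5568, 0.2097, 0.3298]
eef_rot: [0.042, 0.999, -0.001, -0.0]
contact_force: [-0.3, 0.3, -3.9]
opening: 0.32
finger_force: 25.0
```

```bash
python3 go.py .5535,.2165,.24,85.3; python3 look.py 3 .554,.218,.19,0,0
```

```text
t 8.13 tcp [0.5568 0.2097 0.3298] yaw_y 85.14 F [-0.34  0.29 -3.86] M [0.04 0.01 0.01] open 0.32 ff 24.95 q [-0.29  0.53 -0.26  1.48  0.14  1.16  0.91]
.5535,.2165,.24,85.3 -> [0.0127 0.0221 0.2994] -0.0005
both [0.5493 0.205  0.188  0.0031 0.0271] 712 0.0009 lean 1.6 dir 83.0 p150 [0.5497 0.2091 0.3379]
scene [0.5493 0.205  0.188  0.0031 0.0271] 712 0.0009 lean 1.6 dir 83.0 p150 [0.5497 0.2091 0.3379]
```

send_rows --rows "-0.01 0.022 0.05 0; -0.01 0.022 0.12 0; -0.01 0.022 0.2 0; -0.01 0.022 0.27 0; -0.01 0.022 0.34 0; -0.01 0.022 0.39 0; -0.01 0.022 0.41 0; -0.01 0.022 0.41 0; -0.01 0.022 0.41 0"

```text
clock: 8.98
tool_pos: [0.5604, 0.2184, 0.2078]
eef_rot: [0.041, 0.999, 0.0, 0.0]
contact_force: [-0.0, 0.7, -2.5]
opening: 0.321
finger_force: 24.9
```

```bash
python3 go.py .5595,.2165,.19,85.3; python3 look.py 4 .5525,.215,.064,0,0
```

```text
t 8.98 tcp [0.5604 0.2184 0.2078] yaw_y 85.29 F [-0.03  0.71 -2.5 ] M [ 0.01 -0.08  0.02] open 0.321 ff 24.95 q [-0.31  0.66 -0.24  1.64  0.19  0.87  0.86]
.5595,.2165,.19,85.3 -> [ 0.0024 -0.0066  0.0592] -0.0
both [ 0.5546  0.2139  0.0659 -0.0103  0.0262] 593 0.001 lean 1.6 dir 111.0 p150 [0.5531 0.2178 0.2159]
scene [ 0.5546  0.2139  0.0659 -0.0103  0.0262] 593 0.001 lean 1.6 dir 111.0 p150 [0.5531 0.2178 0.2159]
```

send_rows --rows "0.002 -0.004 0.02 0; 0.002 -0.004 0.04 0; 0.002 -0.004 0.045 0; 0.002 -0.004 0.05 0; 0.002 -0.004 0.055 0; 0.002 -0.004 0.058 0; 0.002 -0.004 0.061 0; 0.002 -0.004 0.064 0; 0.002 -0.004 0.067 0; 0.002 -0.004 0.067 0"

```text
clock: 9.92
tool_pos: [0.5595, 0.2173, 0.1873]
eef_rot: [0.041, 0.999, 0.0, 0.0]
contact_force: [1.0, -0.7, -2.5]
opening: 0.32
finger_force: 25.0
```

```bash
python3 go.py
```

```text
t 9.92 tcp [0.5595 0.2173 0.1873] yaw_y 85.31 F [ 0.97 -0.7  -2.5 ] M [ 0.09 -0.03 -0.03] open 0.32 ff 24.95 q [-0.31  0.68 -0.24  1.66  0.2   0.82  0.85]
```

Still hanging; I go on down by 1 mm steps.

send_rows --rows "0 0 0.004 0; 0 0 0.008 0; 0 0 0.011 0; 0 0 0.011 0"

```text
clock: 10.25
tool_pos: [0.5598, 0.2173, 0.1844]
eef_rot: [0.041, 0.999, 0.0, 0.001]
contact_force: [0.4, -0.3, 4.3]
opening: 0.325
finger_force: 25.0
```

```bash
python3 go.py
```

```text
t 10.25 tcp [0.5598 0.2173 0.1844] yaw_y 85.3 F [ 0.39 -0.31  4.28] M [-0.23  0.01  0.03] open 0.325 ff 25.0 q [-0.31  0.68 -0.24  1.67  0.2   0.82  0.85]
```

send_rows --rows "0 0 0 0; 0 0 0 0; 0 0 0 0; 0 0 0 0; 0 0 0 0; 0 0 0 0; 0 0 0 0; 0 0 0 0" --jaw -0.2

```text
clock: 10.92
tool_pos: [0.5591, 0.2173, 0.1838]
eef_rot: [0.041, 0.999, 0.0, -0.0]
contact_force: [-0.1, -0.3, 0.2]
opening: 0.598
finger_force: 0.0
```

```bash
python3 go.py; python3 look.py 5 .5525,.2155,.045,0,0;  python3 - <<'E'
from h import *
p=np.load("pics/scene5.npz")["p"]; cv2.imwrite("pics/c5.png",cv2.resize(p[110:270,310:470],None,fx=3,fy=3)[:,:,::-1])
E
```

```text
t 10.92 tcp [0.5591 0.2173 0.1838] yaw_y 85.31 F [-0.09 -0.27  0.25] M [0.04 0.02 0.02] open 0.598 ff 0.0 q [-0.31  0.68 -0.24  1.67  0.2   0.82  0.85]
both [ 5.527e-01  2.125e-01  4.450e-02  2.100e-03 -5.000e-04] 561 0.0009 lean 0.1 dir -13.0 p150 [0.553  0.2125 0.1945]
scene [ 5.527e-01  2.125e-01  4.450e-02  2.100e-03 -5.000e-04] 561 0.0009 lean 0.1 dir -13.0 p150 [0.553  0.2125 0.1945]
```

View pics/c5.png

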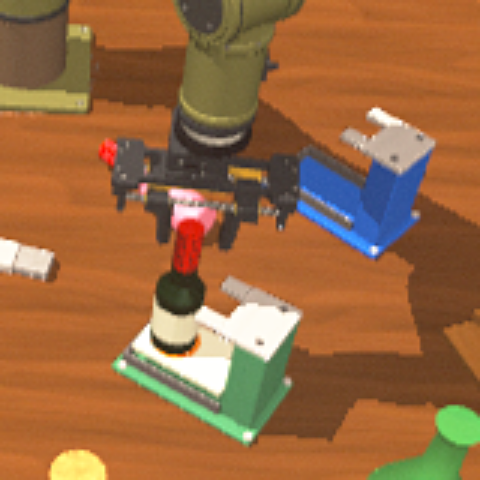

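The bottle stands upright on the ring in front of the fork, at (0.553, 0.2125, 0.0445). I regrip it, centred.

```bash
python3 go.py .553,.2125,.184,85.3
```

```text
t 11.02 tcp [0.5592 0.2173 0.1838] yaw_y 85.32 F [-1.04 -0.83  0.63] M [0.05 0.03 0.  ] open 0.598 ff 0.0 q [-0.31  0.68 -0.24  1.67  0.2   0.82  0.85]
.553,.2125,.184,85.3 -> [ 0.0192 -0.0175 -0.0006] 0.0
```

send_rows --rows "0.019 -0.017 0 0; 0.019 -0.017 0 0; 0.019 -0.017 0 0; 0.019 -0.017 0 0"

```text
clock: 11.35
tool_pos: [0.5531, 0.2125, 0.1839]
eef_rot: [0.041, 0.999, 0.0, 0.0]
contact_force: [0.2, -0.0, -0.6]
opening: 0.6
finger_force: 0.0
```

send_rows --rows "0 0 0 0; 0 0 0 0; 0 0 0 0; 0 0 0 0; 0 0 0 0; 0 0 0 0; 0 0 0 0; 0 0 0 0; 0 0 0 0; 0 0 0 0" --jaw 1 --force 35

```text
clock: 12.18
tool_pos: [0.5531, 0.2128, 0.1838]
eef_rot: [0.041, 0.999, 0.0, 0.0]
contact_force: [0.4, -0.3, -0.8]
opening: 0.317
finger_force: 35.0
```

```bash
python3 go.py .553,.2125,.17,85.3; python3 look.py 6 .5525,.2125,.045,0,0
```

```text
t 12.18 tcp [0.5531 0.2128 0.1838] yaw_y 85.32 F [ 0.44 -0.25 -0.78] M [ 0.21 -0.   -0.02] open 0.317 ff 35.0 q [-0.31  0.67 -0.24  1.69  0.2   0.8   0.85]
.553,.2125,.17,85.3 -> [ 0.0003 -0.0009  0.046 ] 0.0
both [5.529e-01 2.125e-01 4.440e-02 1.800e-03 4.000e-04] 586 0.0009 lean 0.1 dir 14.0 p150 [0.5531 0.2126 0.1944]
scene [5.529e-01 2.125e-01 4.440e-02 1.800e-03 4.000e-04] 586 0.0009 lean 0.1 dir 14.0 p150 [0.5531 0.2126 0.1944]
```

Square grip with zero lean. Now I press slowly, watching the force.

send_rows --rows "0 0 0.004 0; 0 0 0.008 0; 0 0 0.012 0; 0 0 0.016 0; 0 0 0.02 0; 0 0 0.024 0; 0 0 0.028 0; 0 0 0.032 0; 0 0 0.036 0; 0 0 0.036 0"

```text
clock: 13.12
tool_pos: [0.5534, 0.2128, 0.1736]
eef_rot: [0.041, 0.999, 0.0, 0.0]
contact_force: [-1.1, -0.1, 6.9]
opening: 0.317
finger_force: 35.0
```

```bash
python3 go.py
```

```text
t 13.12 tcp [0.5534 0.2128 0.1736] yaw_y 85.31 F [-1.13 -0.06  6.94] M [ 0.03  0.27 -0.03] open 0.317 ff 35.0 q [-0.31  0.69 -0.23  1.7   0.21  0.78  0.85]
```

send_rows --rows "0 0 0.002 0; 0 0 0.004 0; 0 0 0.006 0; 0 0 0.008 0; 0 0 0.01 0; 0 0 0.012 0; 0 0 0.012 0"

```text
clock: 13.7
tool_pos: [0.5535, 0.2128, 0.1703]
eef_rot: [0.041, 0.999, 0.0, 0.001]
contact_force: [-0.9, -0.9, 8.9]
opening: 0.322
finger_force: 35.0
```

```bash
python3 go.py
```

```text
t 13.7 tcp [0.5535 0.2128 0.1703] yaw_y 85.31 F [-0.85 -0.89  8.87] M [-0.03  0.36  0.04] open 0.322 ff 35.0 q [-0.31  0.69 -0.23  1.7   0.21  0.77  0.85]
```

send_rows --rows "0 0 0.002 0; 0 0 0.004 0; 0 0 0.004 0; 0 0 0.004 0"

```text
clock: 14.03
tool_pos: [0.5538, 0.2129, 0.1697]
eef_rot: [0.041, 0.999, 0.0, 0.001]
contact_force: [-2.3, -0.9, 11.8]
opening: 0.316
finger_force: 35.0
```

```bash
python3 go.py
```

```text
t 14.03 tcp [0.5538 0.2129 0.1697] yaw_y 85.3 F [-2.27 -0.91 11.82] M [-0.08  0.4  -0.04] open 0.316 ff 35.0 q [-0.31  0.69 -0.23  1.7   0.21  0.77  0.85]
```

send_rows --rows "0 0 0.003 0; 0 0 0.006 0; 0 0 0.006 0; 0 0 0.006 0; 0 0 0.006 0"

```text
clock: 14.45
tool_pos: [0.5549, 0.2131, 0.1696]
eef_rot: [0.041, 0.999, 0.001, 0.002]
contact_force: [-3.3, -1.5, 21.4]
opening: 0.317
finger_force: 35.0
```

```bash
python3 go.py; python3 look.py 7 .5525,.2125,.031,0,0
```

```text
t 14.45 tcp [0.5549 0.2131 0.1696] yaw_y 85.29 F [-3.34 -1.54 21.44] M [-0.4   0.69 -0.01] open 0.317 ff 35.01 q [-0.31  0.69 -0.23  1.7   0.21  0.77  0.84]
both [0.5523 0.2126 0.0303 0.0138 0.0007] 561 0.0012 lean 0.8 dir 3.0 p150 [0.5544 0.2127 0.1803]
scene [0.5523 0.2126 0.0303 0.0138 0.0007] 561 0.0012 lean 0.8 dir 3.0 p150 [0.5544 0.2127 0.1803]
```

The stop is felt: force climbs with no further travel, at underside about 30 mm. I ease off about 1.5 mm and slide halfway.

send_rows --rows "0 0 -0.003 0; 0 0 -0.006 0; 0 0 -0.006 0; -0.007 0.013 -0.006 0; -0.014 0.026 -0.006 0; -0.021 0.039 -0.006 0; -0.028 0.052 -0.006 0; -0.035 0.065 -0.006 0; -0.042 0.078 -0.006 0; -0.042 0.078 -0.006 0"

```text
clock: 15.38
tool_pos: [0.5688, 0.2338, 0.1702]
eef_rot: [0.041, 0.999, -0.001, 0.001]
contact_force: [-1.9, -3.4, 16.0]
opening: 0.313
finger_force: 35.2
```

```bash
python3 go.py; python3 look.py 8 .566,.234,.031,0,0
```

```text
t 15.38 tcp [0.5688 0.2338 0.1702] yaw_y 85.26 F [-1.94 -3.44 15.99] M [-1.07  0.71 -0.07] open 0.313 ff 35.23 q [-0.34  0.72 -0.23  1.63  0.21  0.81  0.83]
both [0.5613 0.2293 0.0318 0.04   0.0224] 533 0.001 lean 2.6 dir 29.0 p150 [0.5673 0.2327 0.1816]
scene [0.5613 0.2293 0.0318 0.04   0.0224] 533 0.001 lean 2.6 dir 29.0 p150 [0.5673 0.2327 0.1816]
```

send_rows --rows "0 0 -0.004 0; -0.006 0.012 -0.004 0; -0.012 0.024 -0.004 0; -0.018 0.036 -0.004 0; -0.024 0.048 -0.004 0; -0.03 0.06 -0.004 0; -0.036 0.072 -0.004 0; -0.041 0.082 -0.004 0; -0.041 0.082 -0.004 0; -0.041 0.082 -0.004 0"

```text
clock: 16.32
tool_pos: [0.5821, 0.2573, 0.1703]
eef_rot: [0.041, 0.999, -0.001, 0.0]
contact_force: [-2.6, -2.3, 9.7]
opening: 0.321
finger_force: 35.1
```

```bash
python3 go.py; python3 look.py 9 .578,.254,.031,0,0;python3 - <<'E'
from h import *
p=np.load("pics/scene9.npz")["p"]; cv2.imwrite("pics/c9.png",cv2.resize(p[130:270,320:460],None,fx=4,fy=4)[:,:,::-1])
E
```

```text
t 16.32 tcp [0.5821 0.2573 0.1703] yaw_y 85.28 F [-2.62 -2.33  9.66] M [-0.59  0.6  -0.01] open 0.321 ff 35.1 q [-0.37  0.75 -0.22  1.56  0.2   0.86  0.82]
both [0.5753 0.2531 0.0318 0.0371 0.0224] 483 0.0009 lean 2.5 dir 31.0 p150 [0.5808 0.2565 0.1817]
scene [0.5753 0.2531 0.0318 0.0371 0.0224] 483 0.0009 lean 2.5 dir 31.0 p150 [0.5808 0.2565 0.1817]
```

View pics/c9.png

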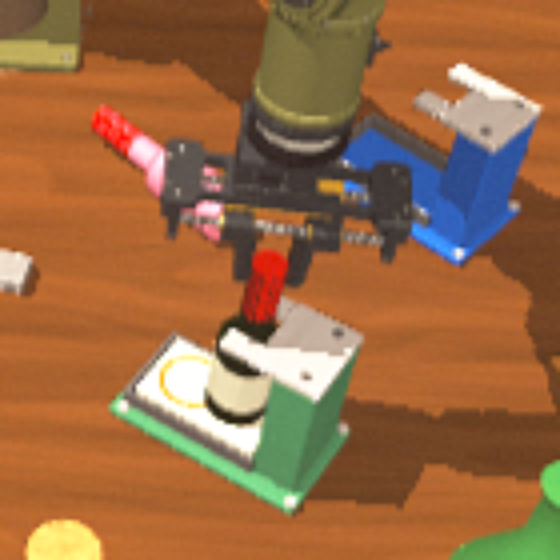

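The neck is in the fork (image: capsule behind the prong at (265,290)), with the base trailing about 5 mm. I nudge 3 mm further, ease up until the shoulder is near the fork, then open.

send_rows --rows "-0.003 0.005 0 0; -0.005 0.01 0 0; -0.005 0.01 0 0; -0.005 0.01 -0.005 0; -0.005 0.01 -0.01 0; -0.005 0.01 -0.015 0; -0.005 0.01 -0.015 0"

```text
clock: 17.0
tool_pos: [0.5836, 0.2596, 0.1747]
eef_rot: [0.041, 0.999, -0.001, 0.0]
contact_force: [-1.6, -2.8, 7.2]
opening: 0.318
finger_force: 35.1
```

```bash
python3 go.py; python3 look.py 10 .578,.256,.035,0,0
```

```text
t 17.0 tcp [0.5836 0.2596 0.1747] yaw_y 85.26 F [-1.57 -2.78  7.19] M [-0.71  0.55  0.03] open 0.318 ff 35.12 q [-0.37  0.74 -0.23  1.55  0.2   0.87  0.82]
both [0.5776 0.256  0.0523 0.0388 0.0236] 520 0.0015 lean 2.6 dir 31.0 p150 [0.5834 0.2595 0.2022]
scene [0.5776 0.256  0.0523 0.0388 0.0236] 520 0.0015 lean 2.6 dir 31.0 p150 [0.5834 0.2595 0.2022]
```

send_rows --rows "0 0 0 0; 0 0 0 0; 0 0 0 0; 0 0 0 0; 0 0 0 0; 0 0 0 0; 0 0 0 0; 0 0 0 0; 0 0 0 0; 0 0 0 0" --jaw -0.5

```text
clock: 17.93
tool_pos: [0.5836, 0.2613, 0.1739]
eef_rot: [0.041, 0.999, 0.0, 0.0]
contact_force: [0.1, 0.2, -0.2]
opening: 0.752
finger_force: 0.0
```

```bash
python3 go.py; python3 look.py 11 .579,.256,.0375,0,0
```

```text
t 17.93 tcp [0.5836 0.2613 0.1739] yaw_y 85.31 F [ 0.11  0.23 -0.16] M [ 0.02 -0.07  0.02] open 0.752 ff 0.0 q [-0.37  0.75 -0.23  1.55  0.2   0.87  0.82]
both [0.5787 0.2563 0.052  0.0118 0.0044] 514 0.0013 lean 0.7 dir 21.0 p150 [0.5805 0.2569 0.202 ]
scene [0.5787 0.2563 0.052  0.0118 0.0044] 514 0.0013 lean 0.7 dir 21.0 p150 [0.5805 0.2569 0.202 ]
```

send_rows --rows "0 0 -0.06 0; 0 0 -0.15 0; 0 0 -0.28 0; 0 0 -0.4 0; 0 0 -0.5 0; -0 0 -0.5 0; -0 -0.15 -0.5 0; -0 -0.3 -0.5 0; 0 -0.4 -0.5 0; 0 -0.4 -0.5 0"

```text
clock: 18.87
tool_pos: [0.5741, 0.1306, 0.3236]
eef_rot: [0.047, 0.999, -0.004, -0.0]
contact_force: [0.0, -0.6, -0.3]
opening: 0.754
finger_force: 0.0
```

```bash
python3 go.py; python3 look.py 12 .579,.256,.0375,0,0;python3 - <<'E'
from h import *
for n in("scene","top"):
    p,X,d=load(n,"12"); P=X[(d>0)&(np.hypot(X[...,0]-.58,X[...,1]-.2565)<.017)&(X[...,2]>.15)]
    print(n,len(P),"mouth z",np.percentile(P[:,2],[50,90,97]).round(4) if len(P) else "")
p=load("scene","12")[0]; q=load("top","12")[0]
cv2.imwrite("pics/c12.png",np.hstack([cv2.resize(p[150:270,320:440],None,fx=3.2,fy=3.2),cv2.resize(q[130:250,200:320],None,fx=3.2,fy=3.2)])[:,:,::-1])
E
```

```text
t 18.87 tcp [0.5741 0.1306 0.3236] yaw_y 84.61 F [ 0.04 -0.64 -0.31] M [ 0.02 -0.05 -0.  ] open 0.754 ff 0.0 q [-0.16  0.53 -0.25  1.5   0.14  1.13  1.04]
both [0.5781 0.2571 0.052  0.0135 0.0022] 868 0.0019 lean 0.8 dir 9.0 p150 [0.5802 0.2575 0.202 ]
scene [0.5785 0.2563 0.0517 0.0124 0.003 ] 521 0.0015 lean 0.7 dir 14.0 p150 [0.5803 0.2567 0.2017]
scene 190 mouth z [0.2054 0.2301 0.231 ]
top 101 mouth z [0.2257 0.2317 0.234 ]
```

View pics/c12.png

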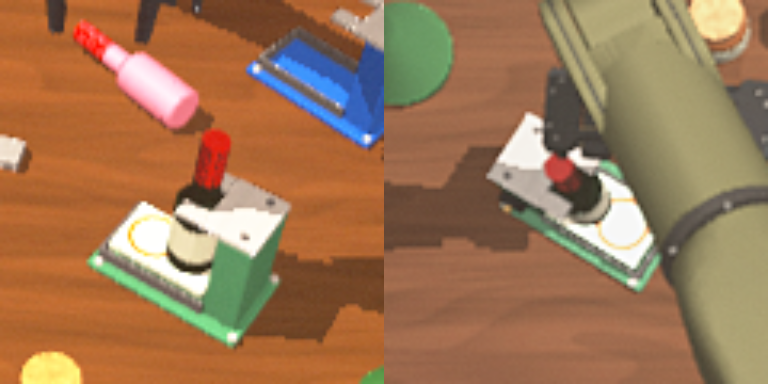

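The bottle stands upright in the fork: lean under 1°, mouth at about 0.229 (so underside about 38 mm), within 2 mm of the seat. The gripper is clear.

```bash
python3 -c "
from plant import finish_job
print(finish_job())"
```

```text
the job is handed in; nothing more can be done
None
```

The bottle with the red capsule is loaded in the green clamp: released, upright and within about 2 mm of the seat by camera. The pad was pressed to its stop at about 25 N, far below the 60 N limit. The job is handed in at about 19 s; no verdict was shown.

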